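Park the loose bottle in the captive bottle rack

ROBOT

A 6-joint arm with a two-finger parallel gripper is mounted at the origin on a cart in front of the work surface, level with it; the furniture and walls round the work are solid. World frame = base frame: x ahead of the robot, y to its left, z up, the work surface at z = 0. Lengths are in m, angles in rad, forces in N, time in s.
With the tool pointing down it reaches from about 0.35 to 0.8 m from the base axis. Payload 7.3 kg.
Tool frame: the origin (TCP) lies at the very end of the fingers, on their centre line; the grasp point (between the pads) lies 19 mm behind it; z points along the fingers, y is the line along which they close (so a half turn about z gives the same grasp; the last joint's range is limited). The gripper opens to 85 mm and grips with 20 to 120 N. Pads are 22 mm wide; open, the fingers measure 114 mm over their backs; the gripper's body (76 mm by 85 mm) begins 54 mm behind the grasp point. The pads swing forward as they close: fully open they stand 13 mm farther back than shut.
Start: joints at [1.196, 0.342, 1.524, -0, 1.275, -0.146], TCP at [0.119, 0.511, 0.231] pointing down, gripper open.
Joint ranges: [-2.53, 2.53], [-0.77, 2.02], [0.04, 2.7], [-1, 4.14], [0.28, 2.66], [-3.11, 3.11]. Speed limits (rad/s): [2.57, 2.57, 3.14, 3.14, 3.14, 3.14].

INTERFACE

Orientations are given as a rotation vector (axis times angle).
In Python, from bench import arm, optics gives the robot as it stands. The module is installed in compiled form; this text tells all that it offers.
- The arm moves only by the tool play_rows, never from a script. Its argument "rows" is one flat list of numbers, 6 for each row, row after row: the shift along the tool's x, y, z in m, then the turn, a rotation vector about the tool's x, y, z in degrees. In form: [tx, ty, tz, wx, wy, wz, tx, ty, tz, wx, wy, wz, ...]. A call has 1 to 20 rows; each row shifts and turns the commanded pose from where the row before left it, along the tool's axes as they then stand; what a row does not reach is not made up. A row lasts 1/10 s, in which the tool goes at most 50 mm and 8.59 degrees, less where a joint would pass 70% of its speed; a pose out of reach is approached as far as the arm can. A call is refused whole if a number of a shift passes 0.05 or a number of a turn 8.59, either way. A call with a gripper value outside its range is refused whole. "gripper" is the opening, from -1 (shut) to 1 (fully open), set as the call begins (left out, the last holds). The fingers move at their own pace and stop on an object; "newtons" is the grip in N (left out, the last holds). Time passes only in rows, so rows that do not move let the fingers close. It gives the time, the measured TCP pose, the force, the opening and the grip force at its end, in the units of the state.
- arm.get_state(): the state, without advancing time (a new reading comes with each control period).
- optics.get_image(name): name is "scene" or "top" or "wrist"; returns the picture (384x512x3 uint8, red, green, blue); there is no depth.
- optics.camera_info(name): a dict with "fovy" (degrees; the focal length in pixels is half the picture's height over the tangent of half this angle, whatever the lens; pixels are square), "cx", "cy" (the principal point, pixels), "k1" (the pictures are not rectified: a ray, as slopes to the right and down, at radius r is drawn at 1 + k1 r^2 times it, then the intrinsics apply), "rvec" (rotation vector, rad) and "tvec" (3), from world to camera coordinates, as OpenCV has them. Camera axes: x right, y down, z forward; pixel columns grow to the right and rows downward; lengths in m; the calibration is good to about 2 mm. A picture is of the moment at which its call begins: read the wrist's pose just before it. camera_info takes no time and is no camera call; for the wrist camera it gives the pose at the moment of the call.
- arm.sign_off(): hands the job in; it is judged then, once.
The state is a dict: "t": time; "joints": joint angles; "qd": joint speeds; "joint_efforts": joint torques, N m; "ee_pos": TCP position; "tool_rot": TCP orientation; "wrist_force": force on the tool from outside, world axes, zero at the start; "wrist_torque": the same for the moment, N m; "opening": finger opening in m; "grip_force": force on a finger pad.
Only numpy, scipy, OpenCV 4.12 (cv2) and the standard library are available. Lean on these libraries where they do the work, as an engineer would, in place of code of your own. Each camera call takes 0.05 s, during which the arm holds its last target. There are 200 camera calls.

TASK

Put the white bottle with the red cap standing near the front edge of the worktop away in the blue-topped bottle rack: bring it in through the slot at the front with its cap standing above the plate, take it round behind the tongue into the empty bay beside the green dot, draw it back towards you until it is well home in that bay, and leave it standing there. Keep it upright all the way, and leave the white bottle that is already parked and everything else as they are.

Things in the scene. Friction and masses are not known exactly. Their poses are not given: they have to be found in the camera images.
- white_bottle: loose white plastic bottle with round red screw cap, 101 mm tall, about 0.16 kg, standing in front of the rack, left or right. Origin: centre of its underside, z up. Body 48 mm across up to 64 mm height, 44 mm at 73 mm, then a cone down to 31 mm at 83 mm height; cap 29 mm across from 81 to 101 mm height: grip it there, as only the cap stands above the rack's plate.
- rack: fixed rack, 143 mm (x) x 200 mm (y), 86 mm high: slotted blue plate 3 mm thick, underside at 83 mm, on side walls (inner faces y = +-94 mm) and a back wall (inner face x = 62 mm). No floor: bottles stand on the worktop. Origin at worktop level; x from the open front (x = -75 mm) to the back, y left. Low foot flanges reach to y = +-114 mm.
- rack_mouth (a point): middle of the front edge, worktop level (rack x = -75 mm, y = 0), where the entry lane begins: a slot in the plate 40 mm wide along x, y = 0, corners rounded by 10 mm. Bottle bodies are wider than the slots, so bottles slide in here, caps above the plate; in the rack they can be raised 4 mm at most.
- rack_lane (a point): point in the lane, worktop level (rack x = -20 mm, y = 0). On both sides a tongue of plate 23 mm wide (y = +-20 to +-43 mm), round end at x = 10 mm, parts the lane from the bays
- rack_cross (a point): where the lane ends in the cross passage, worktop level (rack x = 30 mm, y = 0). The passage is a 40 mm slot along y (x = 10 to 50 mm, y = -83 to 83 mm); from each end a bay, also 40 mm wide, centre line y = +-63 mm, runs back towards the front and ends at x = -28 mm
- bay_green: centre of the empty bay, worktop level: rack x = -8 mm, y = +63 or -63 mm (varies); axes as the rack's. Marked by a flat green dot 20 mm across on the plate, 40 mm in front of it (-x). A bottle here has about 4 mm play to each side and to the front end of the bay
- bay_red: centre of the other bay, worktop level, taken by the parked bottle; marked by a flat red dot on the plate, 40 mm in front of it
- parked_bottle: a second white bottle with red cap, same size and origin as the loose one, standing loose in the bay with the red dot; not to be handled
- amber_bottle: bystander: amber bottle with blue cap, 40 mm across, 75 mm tall, on the worktop in front of the rack, on the other side from the loose white bottle; origin: centre of its underside
- cover_glass_box: bystander: small pale box, 36 x 36 x 16 mm, to the right of the rack; origin: centre of its underside
- timer: bystander: white timer with red dial, 64 x 64 x 38 mm, to the left of the rack; origin: centre of its underside
Mind the look-alikes: they are no part of the job. What is shaped like the white_bottle but purple is not meant.

How it is judged:
On the way:
1. the loose bottle is in the lane, upright, under the plate with its cap above it (horizontal distance between white_bottle and rack_lane below 0.025 m and height (world z) of white_bottle below 0.012 m and angle between white_bottle's own z axis and vertical below 0.25 rad), for 0.05 s.
At the end, for the whole second after the job is handed in: The loose white bottle stands upright and at rest on the worktop within 14 mm of the centre of the green-dot bay; the parked bottle stands upright within 14 mm of the centre of its bay; amber bottle, cover-glass box and timer are within 20 mm of where they stood (horizontal distance between white_bottle and bay_green below 0.014 m and height (world z) of white_bottle below 0.004 m and angle between each of white_bottle, parked_bottle's own z axis and vertical below 0.08 rad and linear speed of white_bottle below 0.01 m/s and horizontal distance between parked_bottle and bay_red below 0.014 m and distance of each of amber_bottle, cover_glass_box, timer from where it was at the start of the episode below 0.02 m); the robot touches nothing.
It fails at once if the loose white bottle is tipped by more than about 35 degrees (angle between white_bottle's own z axis and vertical above 0.6 rad).
It fails at once if the parked bottle is pushed out of its bay or tipped (horizontal distance between parked_bottle and bay_red above 0.02 m or angle between parked_bottle's own z axis and vertical above 0.35 rad).
It fails at once if the amber bottle, the cover-glass box or the timer is shoved away or knocked over (distance of any of amber_bottle, cover_glass_box, timer from where it was at the start of the episode above 0.02 m or angle between amber_bottle's own z axis and vertical above 0.5 rad).
It also fails if it takes over 45 s, if anything falls off the work surface, if the arm or the gripper's body presses on something with over 40 N, if the wrist force passes 120 N, or if a joint passes its speed limit or range.

## Working session

There is one attempt and no reset: what is moved stays moved. The work goes in short steps, Python scripts to look and compute and a tool call to move; the robot and the scene stay as the last step left them, time stands still between calls to the robot, and variables do not carry over. Pictures are saved under pics/ and viewed, at most 10 in all, crops included, and the job is handed in when it is done.

Besides the shell and the picture viewer there is one more tool, called after "Call:" by a JSON object that holds its "op" and its "data". play_rows: Moves the arm, as the interface text tells. Its arguments: {"type":"object","properties":{"rows":{"type":"array"},"gripper":{"type":"number"},"newtons":{"type":"number"}},"required":["rows"]}

```bash
mkdir -p pics
python3 - <<'E'
from bench import arm, optics
import cv2,numpy as np
s=arm.get_state();print({k:np.round(v,4).tolist() for k,v in s.items()})
for n in("scene","top"):
    print(n,optics.camera_info(n))
    im=optics.get_image(n);np.save(f"pics/{n}.npy",im)
    cv2.imwrite(f"pics/{n}1.png",cv2.cvtColor(im,cv2.COLOR_RGB2BGR))
E
```

```text
{'t': 0.0, 'joints': [1.196, 0.3427, 1.525, 0.0, 1.2754, -0.146], 'qd': [-0.0011, 0.0003, 0.0005, 0.0011, 0.0009, 0.0003], 'joint_efforts': [-0.0025, -43.367, -24.601, -0.0004, 0.0079, 0.0001], 'ee_pos': [0.1189, 0.511, 0.2306], 'tool_rot': [-0.3585, -3.1207, 0.0023], 'wrist_force': [-0.4033, 0.0614, 1.2335], 'wrist_torque': [-0.023, 0.0212, -0.0006], 'grip_force': 0.0, 'opening': 0.0854}
scene {'fovy': 44.29402311611956, 'cx': 250.4388537548729, 'cy': 194.5852185231167, 'k1': -0.028533936307857007, 'rvec': array([ 2.26359599, -0.6234724 ,  0.25837918]), 'tvec': array([-0.42581181,  0.27806141,  1.02275998])}
top {'fovy': 53.797226081622576, 'cx': 251.51066393420456, 'cy': 191.69320439505668, 'k1': -0.1113644559689546, 'rvec': array([ 2.13675522, -2.10887415,  0.1823692 ]), 'tvec': array([0.07465027, 0.51520693, 1.04224242])}
```

View pics/scene1.png

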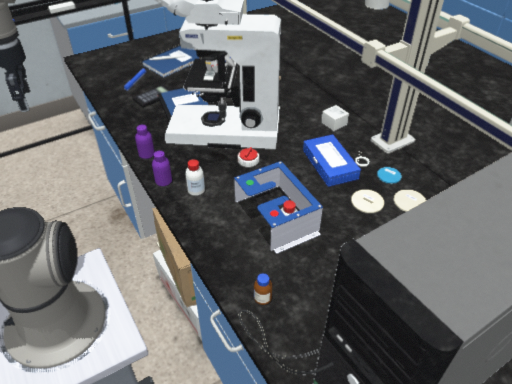

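View pics/top1.png

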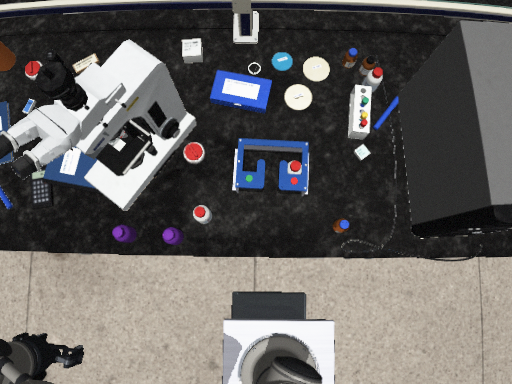

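Candidates for the white bottle with the red cap:
- The loose bottle at top (201,214), scene (194,177). This is my choice: it is white with a red cap, near the front edge.
- The parked bottle in the rack at top (295,168).
- A white and red bottle at the back, top (375,77).
- The purple look-alikes at top (123,233) and (172,236).

The amber bottle is at top (341,226) and the timer at top (194,152). I'll check the choice in enlarged crops.

Run:
```python
import cv2,numpy as np
t=np.load("pics/top.npy")[...,::-1];s=np.load("pics/scene.npy")[...,::-1]
cv2.imwrite("pics/topc.png",cv2.resize(t[130:230,180:320],None,fx=5.7,fy=5.7,interpolation=cv2.INTER_CUBIC))
cv2.imwrite("pics/scenec.png",cv2.resize(s[150:255,175:330],None,fx=5,fy=5,interpolation=cv2.INTER_CUBIC))
```

```text
(no output)
```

View pics/topc.png

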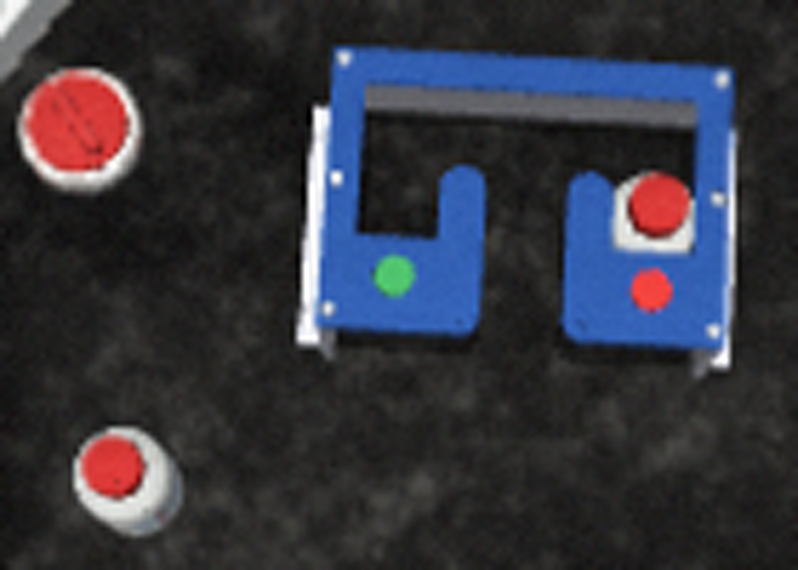

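View pics/scenec.png

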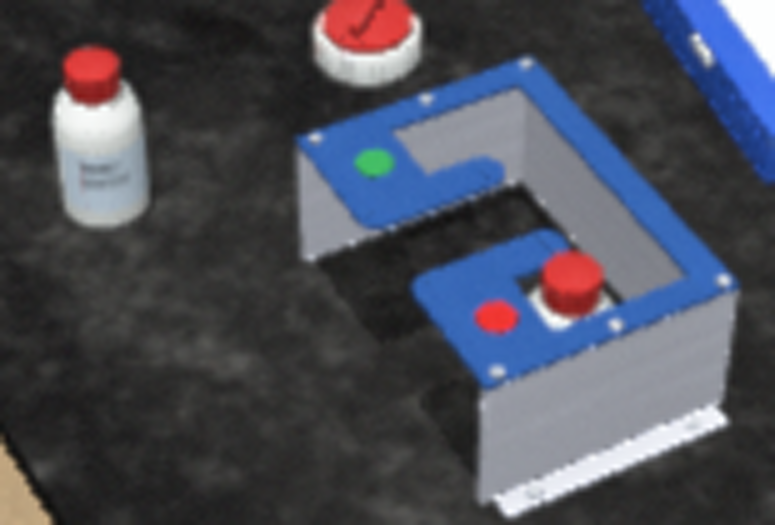

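The crop confirms the loose white bottle with its red cap: cap top at about (112,465) in the top crop and (92,62) in the scene crop. The green dot is at (395,275), the red dot and parked bottle are on the right, and the rack is turned only slightly.

```bash
cat > h.py <<'E'
import numpy as np,cv2
from bench import arm,optics
def cal(n):
    c=optics.camera_info(n);f=192/np.tan(np.radians(c["fovy"]/2))
    R=cv2.Rodrigues(np.array(c["rvec"]))[0];t=np.array(c["tvec"])
    return f,c,R,t
def ray(n,p,C=None):
    f,c,R,t=C or cal(n)
    d=np.array([(p[0]-c["cx"])/f,(p[1]-c["cy"])/f]);s=d.copy()
    for _ in range(20): s=d/(1+c["k1"]*(s@s))
    v=R.T@np.array([*s,1]);return -R.T@t,v/np.linalg.norm(v)
def tri(rays):
    A=0;b=0
    for o,v in rays:
        P=np.eye(3)-np.outer(v,v);A=A+P;b=b+P@o
    x=np.linalg.solve(A,b);return x,[np.linalg.norm((np.eye(3)-np.outer(v,v))@(x-o)) for o,v in rays]
def onz(r,z): o,v=r;return o+v*(z-o[2])/v[2]
E
python3 - <<'E'
from h import *
np.set_printoptions(precision=4,suppress=True)
un=lambda p,f,o:((p[0]+.5)/f-.5+o[0],(p[1]+.5)/f-.5+o[1])
F=dict(cap=((112,465),(92,60),.101),green=((395,275),(375,163),.086),red=((652,291),(497,317),.086),pcap=((659,202),(574,266),.101),
 BL=((344,58),(526,63),.086),BR=((722,79),(724,280),.086),FL=((328,308),(315,137),.086),FR=((713,330),(497,371),.086),ML=((336,177),(427,98),.086),MR=((718,199),(616,324),.086))
for k,(a,b,z) in F.items():
    ra=ray("top",un(a,5.7,(180,130)));rb=ray("scene",un(b,5,(175,150)))
    x,e=tri([ra,rb]);print(k,x,np.round(e,4),'top@z',onz(ra,z)[:2],'scene@z',onz(rb,z)[:2])
from scipy.spatial.transform import Rotation as Ro
s=arm.get_state();print(Ro.from_rotvec(s["tool_rot"]).as_matrix())
E
```

```text
cap [0.449  0.2216 0.1032] [0.0005 0.0005] top@z [0.4488 0.2221] scene@z [0.4504 0.2241]
green [0.5459 0.0889 0.0873] [0.0001 0.0001] top@z [0.5463 0.0889] scene@z [0.5465 0.0901]
red [ 0.5396 -0.0369  0.0877] [0.0001 0.0001] top@z [ 0.5399 -0.037 ] scene@z [ 0.5406 -0.0355]
pcap [ 0.5811 -0.0392  0.1029] [0.0007 0.0007] top@z [ 0.5809 -0.0392] scene@z [ 0.583  -0.0378]
BL [0.6566 0.116  0.0874] [0.0001 0.0001] top@z [0.6571 0.1161] scene@z [0.6575 0.1174]
BR [ 0.6483 -0.0728  0.0876] [0.0002 0.0002] top@z [ 0.6486 -0.0729] scene@z [ 0.6497 -0.0716]
FL [0.5287 0.1213 0.0884] [0.0002 0.0002] top@z [0.5294 0.1214] scene@z [0.5299 0.1238]
FR [ 0.5206 -0.0665  0.0876] [0.0001 0.0001] top@z [ 0.5208 -0.0667] scene@z [ 0.5215 -0.0653]
ML [0.5953 0.1187 0.0876] [0.0002 0.0002] top@z [0.5955 0.1188] scene@z [0.5964 0.1202]
MR [ 0.5864 -0.0699  0.0872] [0. 0.] top@z [ 0.5867 -0.07  ] scene@z [ 0.5872 -0.0689]
[[-0.9739  0.2268 -0.0005]
 [ 0.2268  0.9739 -0.0013]
 [ 0.0002 -0.0014 -1.    ]]
```

The two views agree to within 1 mm, which gives these values:

| Quantity | Value |
|---|---|
| Rack yaw | about -2.6° |
| Rack origin | about (0.5907, 0.0238) |
| bay_green | about (0.5855, 0.0871) |
| Bottle axis | about (0.449, 0.222) |

I'll align the tool with the rack first (turn -10.5° about tool z), then hover over the bottle.

Call:
{"op": "play_rows", "data": {"rows": [0, 0, 0, 0, 0, -5.25, 0, 0, 0, 0, 0, -5.25, -0.0214, -0.0171, 0, 0, 0, 0, -0.0214, -0.0171, 0, 0, 0, 0, -0.0214, -0.0171, 0, 0, 0, 0, -0.0214, -0.0171, 0, 0, 0, 0, -0.0214, -0.0171, 0, 0, 0, 0, -0.0214, -0.0171, 0, 0, 0, 0, -0.0214, -0.0171, 0, 0, 0, 0, -0.0214, -0.0171, 0, 0, 0, 0, -0.0214, -0.0171, 0, 0, 0, 0, -0.0214, -0.0171, 0, 0, 0, 0, -0.0214, -0.0171, 0, 0, 0, 0, -0.0214, -0.0171, 0, 0, 0, 0, -0.0214, -0.0171, 0, 0, 0, 0, -0.0214, -0.0171, 0, 0, 0, 0, -0.0214, -0.0171, 0, 0, 0, 0, -0.0214, -0.0171, 0, 0, 0, 0, 0, 0, 0, 0, 0, 0, 0, 0, 0, 0, 0, 0], "gripper": 1, "newtons": 50}}

```text
t: 2.1
ee_pos: [0.4485, 0.2221, 0.2308]
tool_rot: [-0.074, -3.139, 0.0]
wrist_force: [-0.4, 0.0, 0.5]
opening: 0.0854
grip_force: 0.0
```

Run:
```python
from h import *
s=arm.get_state();print(s["ee_pos"],cv2.Rodrigues(np.array(s["tool_rot"]))[0].round(4),s["joints"])
C=cal("wrist");im=optics.get_image("wrist");np.save("pics/w.npy",im)
print(-C[2].T@C[3],C[1])
# predicted pixels of cap top and green dot
for P in([.449,.2218,.101],[.5461,.089,.086]):
    q=C[2]@np.array(P)+C[3];a=q[:2]/q[2];a=a*(1+C[1]["k1"]*(a@a))*C[0]+[C[1]["cx"],C[1]["cy"]];print(a)
cv2.imwrite("pics/w1.png",im[...,::-1])
```

```text
[0.44847609 0.22213144 0.23081947] [[-9.989e-01  4.690e-02 -1.300e-03]
 [ 4.690e-02  9.989e-01 -0.000e+00]
 [ 1.300e-03 -1.000e-04 -1.000e+00]] [ 3.06387481e-01  2.98252385e-01  1.58931790e+00  3.99069664e-04
  1.25525509e+00 -1.21760784e+00]
[0.36880799 0.22629975 0.37219099] {'fovy': 64.70016986861305, 'cx': 248.5622932969816, 'cy': 187.49563547592393, 'k1': 0.01453303773322483, 'rvec': array([-2.09487563, -2.00038344, -0.31694681]), 'tvec': array([-0.24287359, -0.45568036,  0.24315605])}
[247.89740857 179.3093799 ]
[129.53278203 266.75825092]
```

View pics/w1.png

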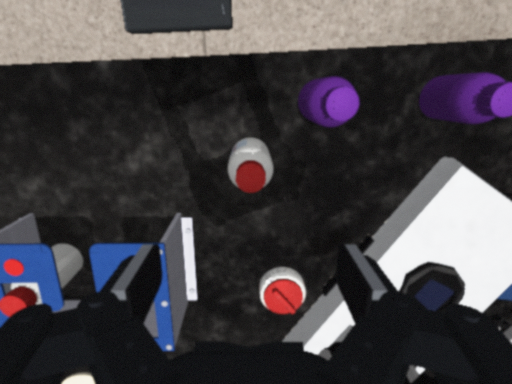

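The wrist view shows the white bottle's red cap at about (251,177), within 3 px of the prediction of (248,179). The purple bottles are well clear. I'll refine with colour centroids, and check the rack with the red dot at (13,267).

Run:
```python
from h import *
im=np.load("pics/w.npy").astype(int);C=cal("wrist")
red=((im[...,0]>90)&(im[...,1]<70)&(im[...,2]<70)).astype(np.uint8)
n,l,st,ce=cv2.connectedComponentsWithStats(red)
for i in range(1,n):
    if st[i,4]>60: print(ce[i].round(1),st[i])
for p,z in(((251,177),.101),((13.,267.),.086)): print(onz(ray("wrist",p,C),z))
br=((im[...,0]>220)&(im[...,1]<60)).astype(np.uint8)
n,l,st,ce=cv2.connectedComponentsWithStats(br)
for i in range(1,n):
    if st[i,4]>60: print('bright',ce[i].round(1),st[i],onz(ray("wrist",ce[i],C),.086 if ce[i][0]<50 else .101))
```

```text
[250.2 176.3] [236 161  29  31 744]
[ 13.6 266.8] [  5 260  18  15 200]
[283.1 297.1] [ 265  280   37   35 1002]
[ 13.  302.3] [  0 287  27  30 476]
[0.44656106 0.22524049 0.101     ]
[ 0.54005457 -0.03487669  0.086     ]
bright [ 13.1 267.1] [  5 261  17  14 182] [ 0.54021674 -0.03476359  0.086     ]
```

All views agree to about 1 mm. I'll descend, with fingertips ending 3 mm above plate level.

Call:
{"op": "play_rows", "data": {"rows": [-0.0005, 0.0014, 0.018, 0, 0, 0, 0, 0, 0.018, 0, 0, 0, 0, 0, 0.018, 0, 0, 0, 0, 0, 0.018, 0, 0, 0, 0, 0, 0.018, 0, 0, 0, 0, 0, 0.018, 0, 0, 0, 0, 0, 0.016, 0, 0, 0, 0, 0, 0.01, 0, 0, 0, 0, 0, 0.0075, 0, 0, 0, 0, 0, 0, 0, 0, 0, 0, 0, 0, 0, 0, 0]}}

```text
t: 3.25
ee_pos: [0.4494, 0.2241, 0.0902]
tool_rot: [0.071, 3.14, 0.0]
wrist_force: [0.3, -0.0, 0.3]
opening: 0.0857
grip_force: 0.0
```

Call:
{"op": "play_rows", "data": {"rows": [0, 0, 0, 0, 0, 0, 0, 0, 0, 0, 0, 0, 0, 0, 0, 0, 0, 0, 0, 0, 0, 0, 0, 0, 0, 0, 0, 0, 0, 0, 0, 0, 0, 0, 0, 0, 0, 0, 0, 0, 0, 0, 0, 0, 0, 0, 0, 0, 0, 0, 0, 0, 0, 0, 0, 0, 0, 0, 0, 0], "gripper": -1, "newtons": 40}}

```text
t: 4.25
ee_pos: [0.4495, 0.2239, 0.0903]
tool_rot: [0.071, 3.14, 0.0]
wrist_force: [-1.7, -1.0, 4.5]
opening: 0.0271
grip_force: 39.3
```

Gripped. I'll lift 2 mm and carry it sideways to in front of the mouth.

Call:
{"op": "play_rows", "data": {"rows": [0, 0, -0.001, 0, 0, 0, 0, 0, -0.001, 0, 0, 0, 0, -0.008, 0, 0, 0, 0, 0, -0.016, 0, 0, 0, 0, 0, -0.016, 0, 0, 0, 0, 0, -0.016, 0, 0, 0, 0, 0, -0.016, 0, 0, 0, 0, 0, -0.016, 0, 0, 0, 0, 0, -0.016, 0, 0, 0, 0, 0, -0.016, 0, 0, 0, 0, 0, -0.016, 0, 0, 0, 0, 0, -0.016, 0, 0, 0, 0, 0, -0.016, 0, 0, 0, 0, 0, -0.016, 0, 0, 0, 0, 0, -0.008, 0, 0, 0, 0, 0, 0, 0, 0, 0, 0, 0, 0, 0, 0, 0]}}

```text
schema error: expected a multiple of 6 numbers
```

Run:
```python
from h import *
s=arm.get_state();print(s["ee_pos"],s["tool_rot"],s["wrist_force"])
C=cal("wrist");w=optics.get_image("wrist");t=optics.get_image("top");sc=optics.get_image("scene")
np.save("pics/w2.npy",w)
for nm,P in dict(lane0=[.5161,.0282,.086],red=[.54,-.036,.086],green=[.5463,.0898,.086]).items():
    q=C[2]@np.array(P)+C[3];a=q[:2]/q[2];print(nm,a*(1+C[1]["k1"]*(a@a))*C[0]+[C[1]["cx"],C[1]["cy"]])
a=cv2.resize(sc[150:255,175:330],(600,406),interpolation=cv2.INTER_CUBIC)
cv2.imwrite("pics/s2.png",a[...,::-1]);cv2.imwrite("pics/w2.png",w[...,::-1])
```

```text
[0.44950678 0.22385791 0.09029291] [7.14825069e-02 3.13988499e+00 4.51109644e-04] [-1.74328426 -1.0226061   4.53169551]
lane0 [-70.74100992 356.80200409]
red [-161.52421805  392.08313908]
green [ 44.23187416 389.22116181]
```

View pics/w2.png

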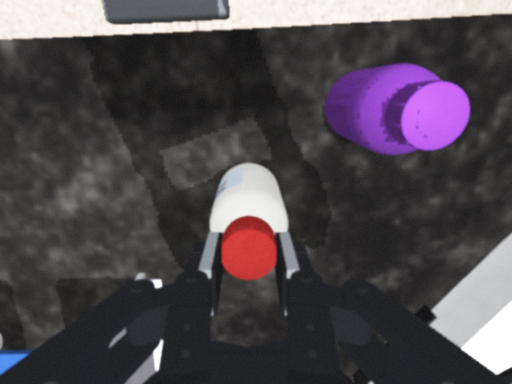

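View pics/s2.png

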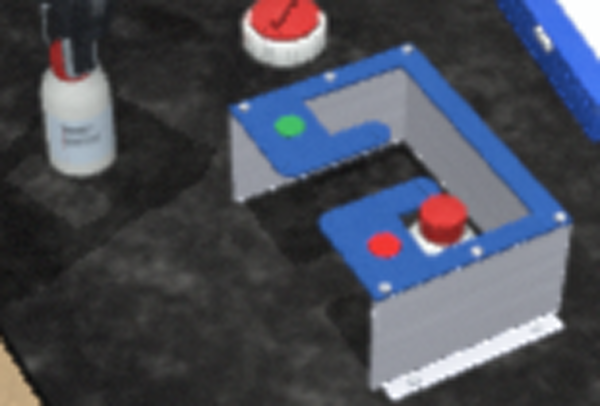

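That call was refused because one row was short of numbers, so the arm hasn't moved. The pictures show the cap held evenly between the pads at (249,247) and the bottle upright. I'll resend the move.

Call:
{"op": "play_rows", "data": {"rows": [0, 0, -0.001, 0, 0, 0, 0, 0, -0.001, 0, 0, 0, 0, -0.008, 0, 0, 0, 0, 0, -0.016, 0, 0, 0, 0, 0, -0.016, 0, 0, 0, 0, 0, -0.016, 0, 0, 0, 0, 0, -0.016, 0, 0, 0, 0, 0, -0.016, 0, 0, 0, 0, 0, -0.016, 0, 0, 0, 0, 0, -0.016, 0, 0, 0, 0, 0, -0.016, 0, 0, 0, 0, 0, -0.016, 0, 0, 0, 0, 0, -0.016, 0, 0, 0, 0, 0, -0.016, 0, 0, 0, 0, 0, -0.016, 0, 0, 0, 0, 0, -0.008, 0, 0, 0, 0, 0, 0, 0, 0, 0, 0]}}

```text
t: 6.1
ee_pos: [0.4396, 0.0152, 0.0917]
tool_rot: [-0.074, -3.14, -0.0]
wrist_force: [-0.2, -0.2, -1.0]
opening: 0.0269
grip_force: 39.6
```

Run:
```python
from h import *
s=arm.get_state();print(s["ee_pos"],s["tool_rot"],s["wrist_force"],s["opening"])
C=cal("wrist")
T=optics.get_image("top");S=optics.get_image("scene");W=optics.get_image("wrist")
cv2.imwrite("pics/w3.png",W[...,::-1])
def comps(im,ty,mn=8):
    h=cv2.cvtColor(im,cv2.COLOR_RGB2HSV)
    m=(cv2.inRange(h,(40,120,90),(80,255,255)) if ty=='g' else cv2.inRange(h,(0,150,90),(8,255,255))|cv2.inRange(h,(172,150,90),(180,255,255)))
    n,l,st,ce=cv2.connectedComponentsWithStats(m)
    return [(ce[i].round(1).tolist(),int(st[i,4])) for i in range(1,n) if st[i,4]>mn]
for n,im in(("wrist",W),("top",T),("scene",S)):
    for ty in 'gr':
        for c,a in comps(im,ty,20): print(n,ty,c,a,onz(ray(n,c,C if n=="wrist" else None),.086)[:2].round(4),onz(ray(n,c,C if n=="wrist" else None),.103)[:2].round(4))
```

```text
[0.43957787 0.01516625 0.09169304] [-7.41160182e-02 -3.14047951e+00 -7.93070268e-05] [-0.16366836 -0.16543018 -0.97072879] 0.026915790122593895
wrist g [364.8, 380.2] 99 [0.5403 0.085 ] [0.5194 0.0774]
wrist r [248.5, 248.6] 2851 [0.4428 0.0154] [0.4332 0.0158]
wrist r [509.1, 379.9] 34 [0.5429 0.1752] [0.5217 0.1572]
top g [365.1, 100.0] 25 [ 0.7858 -0.2499] [ 0.7781 -0.2446]
top g [248.6, 177.9] 36 [0.5461 0.0897] [0.5424 0.0894]
top r [31.9, 67.6] 162 [0.8958 0.7783] [0.8863 0.7667]
top r [377.5, 71.8] 84 [ 0.879  -0.2936] [ 0.8698 -0.2876]
top r [363.4, 122.6] 33 [ 0.7149 -0.2409] [ 0.7084 -0.2358]
top r [193.2, 151.3] 215 [0.6217 0.2484] [0.6167 0.2454]
top r [295.1, 165.4] 86 [ 0.5837 -0.0405] [ 0.5793 -0.0387]
scene g [249.3, 182.1] 28 [0.546  0.0909] [0.5366 0.0746]
scene r [248.6, 153.8] 147 [0.6035 0.1922] [0.5929 0.1738]
scene r [288.8, 206.1] 115 [ 0.5844 -0.0344] [ 0.5742 -0.048 ]
scene r [223.1, 213.5] 33 [0.4345 0.0263] [0.4274 0.0114]
scene r [273.9, 212.9] 33 [ 0.5406 -0.0351] [ 0.5313 -0.0487]
```

View pics/w3.png

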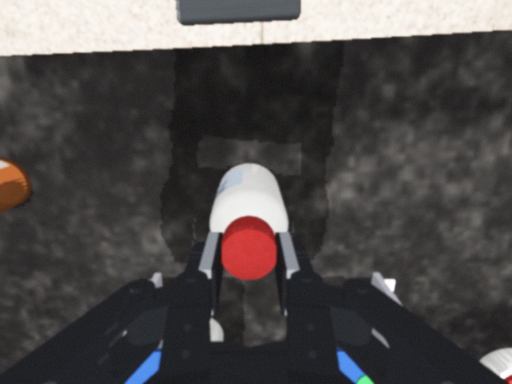

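I overshot sideways: I sent 12 full rows instead of 11, so the bottle is 16.5 mm right of the lane line. The view shows it clear of everything, with the cap at (248,248) and amber at (10,185). I'll correct this, then enter slowly.

Call:
{"op": "play_rows", "data": {"rows": [0, 0.008, 0, 0, 0, 0, 0, 0.0085, 0, 0, 0, 0, 0, 0, 0, 0, 0, 0, -0.01, 0, 0, 0, 0, 0, -0.01, 0, 0, 0, 0, 0, -0.01, 0, 0, 0, 0, 0, -0.01, 0, 0, 0, 0, 0, -0.01, 0, 0, 0, 0, 0, -0.01, 0, 0, 0, 0, 0, -0.01, 0, 0, 0, 0, 0, -0.01, 0, 0, 0, 0, 0, -0.01, 0, 0, 0, 0, 0, 0, 0, 0, 0, 0, 0]}}

```text
t: 7.55
ee_pos: [0.5319, 0.0283, 0.0918]
tool_rot: [0.072, 3.14, -0.0]
wrist_force: [0.1, -0.5, -2.2]
opening: 0.0273
grip_force: 39.6
```

Run:
```python
from h import *
s=arm.get_state();p=s["ee_pos"];print(p,s["wrist_force"],s["wrist_torque"],s["opening"])
d=np.array(p[:2])-[.591,.0248];print("rack xy",d@[.9989,-.0469],d@[.0469,.9989])
S=optics.get_image("scene");T=optics.get_image("top")
a=cv2.resize(S[150:250,215:330],(690,600),interpolation=cv2.INTER_CUBIC)
cv2.imwrite("pics/s4.png",a[...,::-1])
```

```text
[0.53186993 0.02826967 0.09179303] [ 0.12866381 -0.54546383 -2.23705433] [ 0.03734195  0.03034586 -0.01529371] 0.027334267707171775
rack xy -0.05922775110347538 0.0006926580119071847
```

View pics/s4.png

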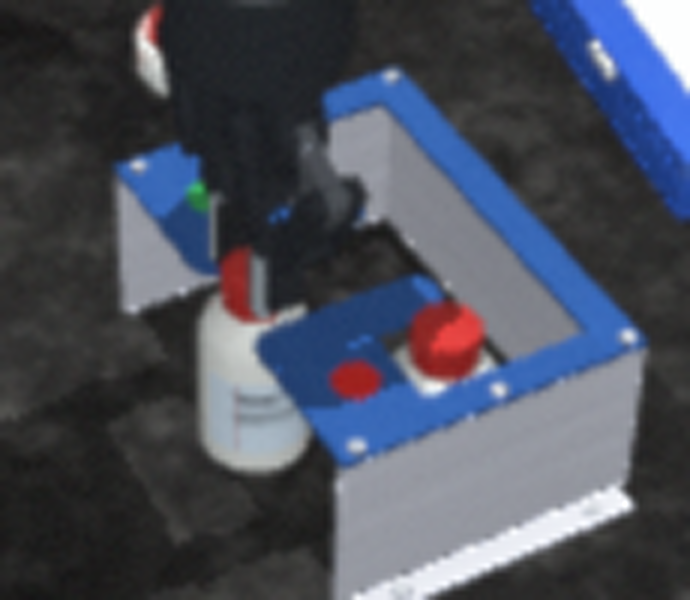

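The bottle is entering the slot upright under the plate, with the cap above and hardly any force. I'll continue down the lane to the cross passage.

Call:
{"op": "play_rows", "data": {"rows": [-0.01, -0.0005, 0, 0, 0, 0, -0.01, 0, 0, 0, 0, 0, -0.01, 0, 0, 0, 0, 0, -0.01, 0, 0, 0, 0, 0, 0, 0, 0, 0, 0, 0, -0.01, 0, 0, 0, 0, 0, -0.01, 0, 0, 0, 0, 0, -0.01, 0, 0, 0, 0, 0, -0.01, 0, 0, 0, 0, 0, -0.0105, 0, 0, 0, 0, 0, 0, 0, 0, 0, 0, 0, 0, 0, 0, 0, 0, 0]}}

```text
t: 8.85
ee_pos: [0.6205, 0.0239, 0.0915]
tool_rot: [-0.072, -3.14, -0.0]
wrist_force: [-0.4, -0.1, -0.5]
opening: 0.027
grip_force: 39.6
```

Call:
{"op": "play_rows", "data": {"rows": [-0.0012, 0, 0, 0, 0, 0, 0, 0.0089, 0, 0, 0, 0, 0, 0.0089, 0, 0, 0, 0, 0, 0.0089, 0, 0, 0, 0, 0, 0.0089, 0, 0, 0, 0, 0, 0.0089, 0, 0, 0, 0, 0, 0.0089, 0, 0, 0, 0, 0, 0.0089, 0, 0, 0, 0, 0, 0, 0, 0, 0, 0, 0, 0, 0, 0, 0, 0]}}

```text
t: 9.85
ee_pos: [0.6248, 0.0862, 0.0918]
tool_rot: [-0.071, -3.141, 0.0]
wrist_force: [0.3, -0.0, -0.8]
opening: 0.0272
grip_force: 39.6
```

Call:
{"op": "play_rows", "data": {"rows": [0.008, 0, 0, 0, 0, 0, 0.008, 0, 0, 0, 0, 0, 0.008, 0, 0, 0, 0, 0, 0.008, 0, 0, 0, 0, 0, 0.007, 0, 0, 0, 0, 0, 0, 0, 0, 0, 0, 0, 0, 0, 0, 0, 0, 0]}}

```text
t: 10.55
ee_pos: [0.586, 0.0878, 0.0921]
tool_rot: [0.071, 3.14, 0.0]
wrist_force: [-0.0, 1.0, -1.1]
opening: 0.0269
grip_force: 39.6
```

Run:
```python
from h import *
s=arm.get_state();p=s["ee_pos"];print(p,s["wrist_force"])
d=np.array(p[:2])-[.591,.0248];print("rack xy",d@[.9989,-.0469],d@[.0469,.9989])
C=cal("wrist");W=optics.get_image("wrist");h=cv2.cvtColor(W,cv2.COLOR_RGB2HSV)
for k,m in(("r",cv2.inRange(h,(0,150,90),(8,255,255))|cv2.inRange(h,(172,150,90),(180,255,255))),("g",cv2.inRange(h,(40,120,60),(80,255,255)))):
    n,l,st,ce=cv2.connectedComponentsWithStats(m)
    for i in range(1,n):
        if st[i,4]>100: print(k,ce[i].round(1),st[i],onz(ray("wrist",ce[i],C),.086)[:2],onz(ray("wrist",ce[i],C),.1025)[:2])
```

```text
[0.58600824 0.08777009 0.09205159] [-0.03440683  0.96308491 -1.08621668]
rack xy -0.007939566788036726 0.0626667137421482
r [248.4 247.8] [ 221  217   56   61 2765] [0.5889691  0.08794536] [0.57967976 0.08837772]
r [ 25.4 238.5] [   0  219   46   54 1238] [ 0.57771769 -0.03137265] [ 0.56968889 -0.01757263]
r [447.  244.7] [436 228  35  42 139] [0.59163745 0.19536165] [0.58204917 0.18375975]
r [472.1 258.7] [459 240  33  47 282] [0.60087672 0.21025318] [0.59025332 0.19698293]
```

The bottle is home: rack x about -8 mm, y about 63 mm. I'll lower it, release and rise.

Call:
{"op": "play_rows", "data": {"rows": [0, 0, 0.001, 0, 0, 0, 0, 0, 0.0008, 0, 0, 0, 0, 0, 0, 0, 0, 0]}}

```text
t: 10.9
ee_pos: [0.5863, 0.0878, 0.0903]
tool_rot: [0.071, 3.14, 0.0]
wrist_force: [0.2, 0.5, 2.3]
opening: 0.027
grip_force: 40.0
```

Call:
{"op": "play_rows", "data": {"rows": [0, 0, 0, 0, 0, 0, 0, 0, 0, 0, 0, 0, 0, 0, 0, 0, 0, 0, 0, 0, 0, 0, 0, 0, 0, 0, 0, 0, 0, 0, 0, 0, 0, 0, 0, 0, 0, 0, 0, 0, 0, 0, 0, 0, 0, 0, 0, 0, 0, 0, -0.02, 0, 0, 0, 0, 0, -0.03, 0, 0, 0, 0, 0, -0.03, 0, 0, 0, 0, 0, -0.03, 0, 0, 0, 0, 0, -0.03, 0, 0, 0, -0.03, 0, 0, 0, 0, 0, 0, 0, 0, 0, 0, 0], "gripper": 1}}

```text
t: 12.4
ee_pos: [0.6182, 0.086, 0.2308]
tool_rot: [0.072, 3.137, 0.0]
wrist_force: [-0.3, 0.4, -0.5]
opening: 0.0853
grip_force: 0.0
```

Run:
```python
from h import *
s=arm.get_state();print(s["ee_pos"],s["wrist_force"],s["opening"])
S=optics.get_image("scene")
cv2.imwrite("pics/s5.png",cv2.resize(S[110:310,175:375],(600,600),interpolation=cv2.INTER_CUBIC)[...,::-1])
C=cal("wrist");W=optics.get_image("wrist");h=cv2.cvtColor(W,cv2.COLOR_RGB2HSV)
m=cv2.inRange(h,(0,150,90),(8,255,255))|cv2.inRange(h,(172,150,90),(180,255,255))
n,l,st,ce=cv2.connectedComponentsWithStats(m)
for i in range(1,n):
    if st[i,4]>100: print(ce[i].round(1),st[i],onz(ray("wrist",ce[i],C),.1005)[:2])
```

```text
[0.61818224 0.08603705 0.23076347] [-0.27687779  0.35795982 -0.53597827] 0.08527055398973855
[109.6  98.3] [ 99  87  22  23 387] [ 0.53972911 -0.02865188]
[248.6 144.1] [234 129  30  31 725] [0.58414461 0.08802305]
[111.  145.2] [ 94 130  36  32 872] [ 0.57966592 -0.03504133]
[396.7 172.9] [ 374  152   47   42 1533] [0.61704553 0.22299976]
```

View pics/s5.png

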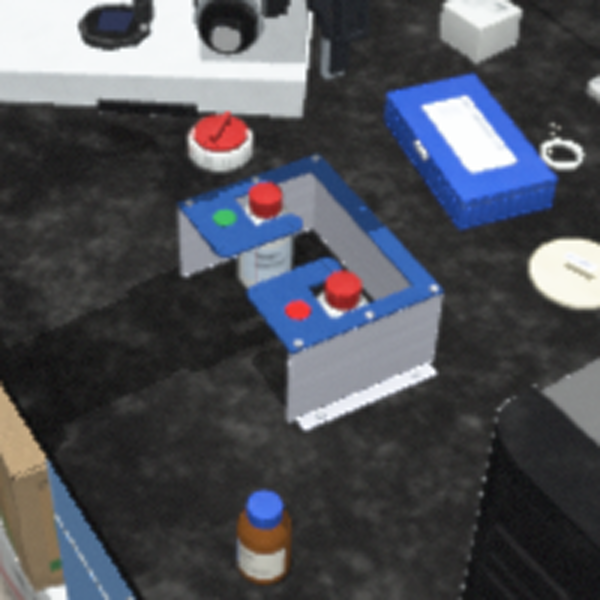

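The picture shows both bottles upright in their bays, loose cap at (265,200) and parked cap at (343,290), with everything else undisturbed. One number slipped in the last rise and moved the gripper 30 mm sideways, but it was already clear above the bottle.

```bash
python3 -c "
from bench import arm
print(arm.sign_off())"
```

```text
the job is handed in; nothing more can be done
None
```

The loose white bottle stands upright in the green-dot bay, about 2 mm from its centre by the wrist camera; the other objects look undisturbed in the last picture, and the job was handed in at about 12.5 s (no verdict was shown).

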